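# Catch the pop-out capsule tray

### The job

Press the dispenser's key fully down with one fingertip so that the spring pops the capsule tray out, and trap the tray with the other finger, standing in its way on the runway, before it runs off the open end. Finish while holding: key still pressed down, the tray out by a finger's width (15 mm) or more, still wholly on the runway and stopped against your finger. Do not lift the tray, and leave the mug, jug, canister and frother where they stand.

Things in the scene. Friction and masses are not known exactly. Their poses are not given: they have to be found in the camera images.
- dispenser: White plastic capsule dispenser, fixed. Origin on the ledge, under the middle of the latched tray's front face; the tray pops out along its -x, the key is on its +y side, z up. Housing x +15 to +125 mm, 64 mm wide, 85 mm high. Key block beside the runway: x -79 to -1, y +31 to +85 mm, 30 mm high. Once the key is about 6 mm down, a damped spring drives the tray out with 3 to 4 N at 20 to 70 mm/s.
- runway_end (a point): Middle of the runway's open end, on its floor: x -85, y 0, z +30 mm in the dispenser's frame. The level floor, 30 mm above the ledge, runs from here into the housing between two low side guides: 46 mm apart inside, 56 mm over all, 6 mm high above the floor. Untrapped, the tray is pushed on until it drops off here.
- tray: Loose open steel tray with a copper-foil coffee capsule fixed in it, 70 mm long (x), 42 mm wide (y), rim 26 mm and capsule top 33 mm above its underside, 0.12 kg. Origin at the centre of the underside, axes as the dispenser's. Latched, its origin is at x +35 mm in the dispenser's frame; it is wholly on the runway as far as x -50 mm. A steel catch of the key holds its front.
- key (a joint): Travel of the key: 0 is up, grows as it is pressed, to its stop at 0.010 m; counts as fully down above 0.0075. Spring 3 N at rest to 6 N at the stop, a little more while the catch lets go. Let go, it comes up again and its catch pushes up under the tray.
- key_top (a point): Centre of the key's flat top (grey plastic, 50 mm in x, 40 mm in y), at x -40, y +58 mm in the dispenser's frame; 52 mm above the ledge when up, 42 mm when down, so then 12 mm above the runway floor and below the tray's rim (56 mm): a finger level with it over the runway's centre line, 58 mm to the side, bars the tray and clears the runway.
- mug: Clear glass mug, 80 mm across, 90 mm high; origin at the centre of its underside. Leave alone.
- jug: Stainless steel milk jug, 86 mm across plus handle, 105 mm high; origin at the centre of its underside. Leave alone.
- canister: Black plastic coffee canister with clear clip-on lid, 94 mm across, 111 mm high; origin at the centre of its underside. Leave alone.
- frother: Black milk frother with a small steel button low on its side, 96 mm across, 138 mm high; origin at the centre of its underside. Leave alone.
There are look-alikes about, which are no part of the job. Of the things like the dispenser, leave any that is yellow; of the rest the larger one is meant.

How it is judged:
By the outcome, as a careful person would: the job done as asked, in the order asked, and still so for the second after the job is handed in, while the arm keeps its last pose, push and grip.
It also fails if it takes over 32 s, if anything falls off the work surface, if the arm or the gripper's body presses on something with over 40 N, if the wrist force passes 120 N, or if a joint passes its speed limit or range.

### The arm

A 6-joint arm with a two-finger parallel gripper is mounted at the origin on the work surface. World frame = base frame: x ahead of the robot, y to its left, z up, the work surface at z = 0. Lengths are in m, angles in rad, forces in N, time in s.
With the tool pointing down it reaches from about 0.35 to 0.925 m from the base axis. Payload 6.4 kg.
Tool frame: the origin (TCP) lies midway between the tips of the shut fingers; the grasp point (between the pads) lies 19 mm behind it (bot.grip_depth is the distance from the TCP to the grasp point, in m); z points along the fingers, y is the direction in which the jaws open and shut (so a half turn about z gives the same grasp; the last joint's range is limited). The gripper opens to 85 mm and grips with 20 to 120 N. Pads are 22 mm wide; open, the fingers measure 114 mm over their backs; the gripper's body (76 mm by 85 mm) begins 54 mm behind the grasp point. The pads swing forward as they close: fully open they stand 13 mm farther back than shut.
Start: joints at [-1.277, 0.245, 1.558, -0, 1.339, -0.174], TCP at [0.293, -0.58, 0.231] pointing down, gripper open.
Joint ranges: [-3.13, 3.13], [-1.02, 2.26], [0.13, 2.54], [-0.95, 4.09], [0.21, 2.88], [-2.74, 2.74]. Speed limits (rad/s): [2.57, 2.57, 3.14, 3.14, 3.14, 3.14].

### API

Orientations are given as a unit quaternion [x, y, z, w].
In Python, from plant import readout, snapshot, bot, search_frame gives the robot as it stands. The module is installed in compiled form; this text tells all that it offers.
- The arm moves only by the tool apply_moves, never from a script. Its argument "plan" is a list of rows, each an object with "offset": the shift along the tool's x, y, z in m, a list of three; "turn": the turn about the tool's z in degrees; "jaw": the finger opening in m, from 0 to 0.0854. In form: [{"offset": [tx, ty, tz], "turn": turn, "jaw": jaw}, ...]. A call has 1 to 12 rows; each row shifts and turns the commanded pose from where the row before left it, along the tool's axes as they then stand; what a row does not reach is not made up. A row lasts 1/12 s, in which the tool goes at most 41.7 mm and 7.16 degrees, less where a joint would pass 70% of its speed; a pose out of reach is approached as far as the arm can. A call with a gripper value outside its range is refused whole. The fingers move at their own pace and stop on an object; "squeeze" is the grip in N (left out, the last holds). Time passes only in rows, so rows that do not move let the fingers close. It gives the time, the measured TCP pose, the force and the opening at its end, in the units of the state.
- readout.get_state(): the state, without advancing time (a new reading comes with each control period).
- snapshot(name): name is "scene" or "top"; returns a dict with "color" (420x560x3 uint8, blue, green, red), "fx", "fy", "cx", "cy" (pixels), "position" and "attitude" of the camera in the world. Camera axes: x right, y down, z forward; pixel columns grow to the right and rows downward; lengths in m; the calibration is good to about 2 mm. A picture is of the moment at which its call begins. There is no depth.
- bot.hand_in(): hands the job in, once; it reports no verdict.
Trained networks look in the newest picture that a camera, given by its name, has taken for a name from the list of things; names that differ only in an ending like _2 or _b are one class to them, and where a whole thing is asked for, a point or a joint stands for the part that bears it (a point fixed in the world has none). Each returns a list of dicts, best first, with "score" (0 to 1); they miss things now and then, are a little off and sometimes report something else, mostly with a low value. They report only what shows in the picture. A call takes as long as a camera call. They do not tell look-alikes from the thing itself.
- search_frame(query, camera): "point" ([row, column] in pixels, amid what is visible of it).
The state is a dict: "clock": time; "qpos": joint angles; "joint_vel": joint speeds; "joint_efforts": joint torques, N m; "eef_pos": TCP position; "tcp_rot": TCP orientation; "wrist_force": force on the tool from outside, world axes, zero at the start; "ft_torque": the same for the moment, N m; "width": finger opening in m.
Only numpy, scipy, OpenCV 4.12 (cv2) and the standard library are available. Lean on these libraries where they do the work, as an engineer would, in place of code of your own. Each camera call takes 0.05 s, during which the arm holds its last target.

## Working session

There is one attempt and no reset: what is moved stays moved. The work goes in short steps, Python scripts to look and compute and a tool call to move; the robot and the scene stay as the last step left them, time stands still between calls to the robot, and variables do not carry over. Pictures are saved under pics/ and viewed, and the job is handed in when it is done.

Besides the shell and the picture viewer there is one more tool, called after "Emit:" as name([rows], argument=value, ...), one row to a line, values as JSON. apply_moves: Moves the arm, as the interface text tells. Its arguments: {"type":"object","properties":{"plan":{"type":"array","items":{"type":"object","properties":{"offset":{"type":"array","items":{"type":"number"}},"turn":{"type":"number"},"jaw":{"type":"number"}}}},"squeeze":{"type":"number"}},"required":["plan"]}

```bash
mkdir -p pics; ls; cat > h.py <<'E'
import numpy as np, cv2
from scipy.spatial.transform import Rotation as R
from plant import readout, snapshot, bot, search_frame
def ray(s,r,c):
    d=np.array([(c-s['cx'])/s['fx'],(r-s['cy'])/s['fy'],1.]); return np.array(s['position']),R.from_quat(s['attitude']).as_matrix()@d
def atz(s,r,c,z):
    p,d=ray(s,r,c); return p+d*(z-p[2])/d[2]
def proj(s,X):
    X=np.atleast_2d(X); q=(X-np.array(s['position']))@R.from_quat(s['attitude']).as_matrix()
    return np.c_[s['fy']*q[:,1]/q[:,2]+s['cy'], s['fx']*q[:,0]/q[:,2]+s['cx']]
E
python3 - <<'E'
from h import *
import pickle
d={}
for n in('scene','top'):
    s=snapshot(n); d[n]=s; cv2.imwrite(f'pics/{n}0.png',s['color'])
    print(n,s['fx'],s['fy'],s['cx'],s['cy'],s['position'],s['attitude'])
    for q in('dispenser','tray','key','key_top','runway_end','mug','jug','canister','frother'):
        try: print(q,[(np.round(x['point']).tolist(),round(x['score'],2)) for x in search_frame(q,n)][:4])
        except Exception as e: print(q,e)
pickle.dump(d,open('s0.pkl','wb'))
print(readout.get_state())
E
```

```text
pics
scene 515.7789310196925 515.7789310196925 284.1832314306327 205.8571401214366 [1.01992203 0.83166916 0.68855415] [ 0.22561666  0.85782369 -0.44841586 -0.1102672 ]
dispenser [([343.0, 252.0], 0.79), ([167.0, 311.0], 0.76), ([225.0, 302.0], 0.61)]
tray [([183.0, 258.0], 0.7)]
key [([327.0, 310.0], 0.89), ([216.0, 342.0], 0.64), ([155.0, 332.0], 0.56)]
key_top [([327.0, 302.0], 0.79), ([212.0, 345.0], 0.66), ([155.0, 332.0], 0.52), ([213.0, 226.0], 0.23)]
runway_end [([344.0, 254.0], 0.68), ([229.0, 301.0], 0.63), ([164.0, 314.0], 0.58)]
mug [([214.0, 229.0], 0.89), ([226.0, 302.0], 0.53)]
jug [([180.0, 256.0], 0.57)]
canister [([270.0, 360.0], 0.83)]
frother [([232.0, 404.0], 0.9)]
top 390.70958678115085 390.70958678115085 281.9043907598249 212.85309697261164 [0.44847824 0.04415203 0.79899723] [-0.69847575  0.70847658 -0.06983626  0.07290721]
dispenser [([248.0, 252.0], 0.87), ([136.0, 147.0], 0.84), ([321.0, 376.0], 0.64)]
tray [([236.0, 261.0], 0.82)]
key [([346.0, 380.0], 0.85), ([271.0, 244.0], 0.77), ([163.0, 134.0], 0.68)]
key_top [([164.0, 137.0], 0.91), ([276.0, 246.0], 0.
[... 219 characters left out ...]
0, 165.0], 0.56)]
{'clock': 1.0, 'qpos': array([-1.27709296e+00,  2.45089528e-01,  1.55784314e+00, -4.05094912e-05,
        1.33869184e+00, -1.74084505e-01]), 'joint_vel': array([ 0.00085275,  0.00147101, -0.00058724,  0.0001602 , -0.00026668,
        0.00011878]), 'joint_efforts': array([-1.08289946e-04, -4.29526949e+01, -3.26432419e+01, -8.82974837e-05,
        4.66893616e-04, -1.74098517e-05]), 'eef_pos': array([ 0.29309635, -0.58015918,  0.23127374]), 'tcp_rot': array([ 9.72770205e-01,  2.31771713e-01, -2.06282429e-05, -1.47193140e-05]), 'wrist_force': array([ 0.02545382, -0.00701958, -0.26551591]), 'ft_torque': array([-0.02054981, -0.0360328 ,  0.03050705]), 'width': 0.0851678374463681}
```

```bash
ls pics
```

```text
scene0.png
top0.png
```

View pics/scene0.png

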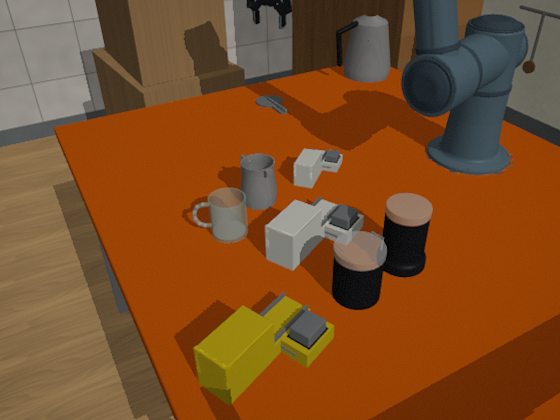

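View pics/top0.png

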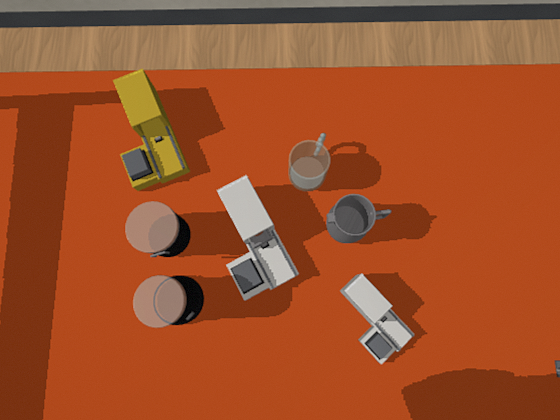

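Larger white dispenser is the middle one (top: around row 240, col 255), with its runway opening toward the bottom right and the key on the left. I'll enlarge it and fit its pose.

```bash
python3 - <<'E'
from h import *
import pickle
d=pickle.load(open('s0.pkl','rb'))
im=d['top']['color'][165:310,210:310]; cv2.imwrite('pics/topc.png',cv2.resize(im,None,fx=4,fy=4,interpolation=cv2.INTER_CUBIC))
im=d['scene']['color'][180:280,250:390]; cv2.imwrite('pics/scec.png',cv2.resize(im,None,fx=5,fy=5,interpolation=cv2.INTER_CUBIC))
E
```

```text
(no output)
```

View pics/topc.png

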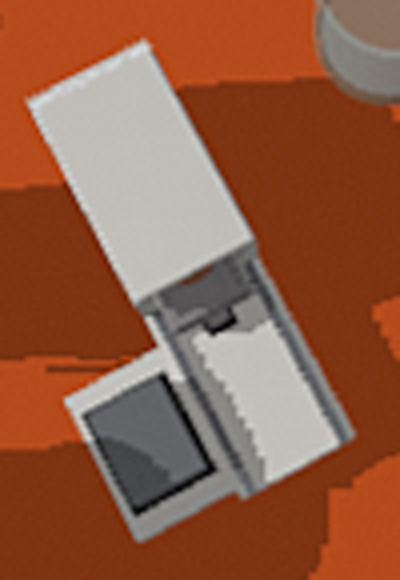

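View pics/scec.png

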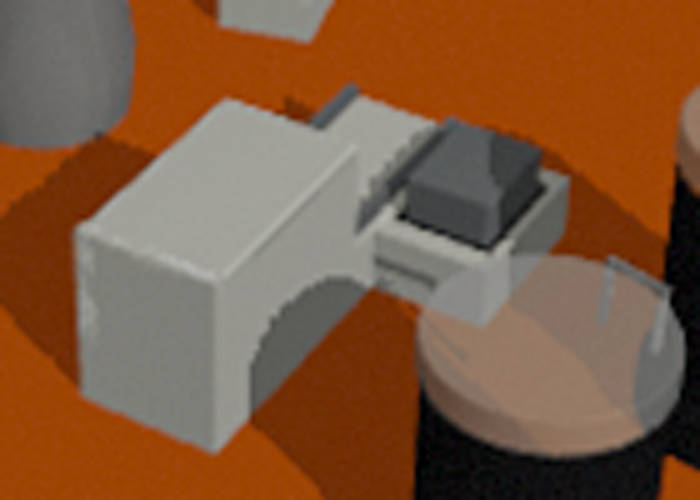

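```bash
cat > fit.py <<'E'
from h import *
import pickle
from scipy.optimize import least_squares
d=pickle.load(open('s0.pkl','rb'))
T=[(28,100,125,32,85),(148,40,125,-32,85),(256,242,15,-32,85),(137,304,15,32,85),(66,400,-1,85,30),(138,542,-79,85,30),(353,436,-85,-28,36),(245,497,-85,28,36)]
S=[(217,282,125,32,85),(77,230,125,-32,85),(355,150,15,32,85),(225,98,15,-32,85),(215,452,125,32,0),(85,393,125,-32,0),(568,178,-79,85,30)]
def W(p,M):
    c,s=np.cos(p[2]),np.sin(p[2]); M=np.atleast_2d(M)/1000.
    return np.c_[p[0]+c*M[:,0]-s*M[:,1],p[1]+s*M[:,0]+c*M[:,1],p[3]+M[:,2]]
T=np.array(T,float);S=np.array(S,float)
oT=np.c_[165+T[:,1]/4,210+T[:,0]/4]-.4; oS=np.c_[180+S[:,1]/5,250+S[:,0]/5]-.4
def res(p,w=(1,1)): return np.r_[w[0]*(proj(d['top'],W(p,T[:,2:]))-oT).ravel(),w[1]*(proj(d['scene'],W(p,S[:,2:]))-oS).ravel()]
if __name__=='__main__':
  for w in((1,1),(1,0),(0,1)):
    f=least_squares(res,[.45,.1,.4,0],args=(w,),loss='soft_l1'); print(f.x,np.degrees(f.x[2])); print(np.round(res(f.x),1).reshape(-1,2).tolist())
  p=least_squares(res,[.45,.1,.4,0]).x; np.save('p.npy',p)
  print(p,W(p,[[-40,58,52],[-85,0,30],[0,0,0]]))
  for q,h in(('mug',90),('jug',105),('canister',111),('frother',138)): pass
  for n,r,c,h in(('mug',164,309,.09),('jug',217,351,.105),('bl1',230,155,.111),('bl2',302,163,.138)): print(n,atz(d['top'],r,c,h))
E
python3 fit.py
```

```text
[ 0.54582938  0.08244329  0.48230825 -0.00178995] 27.634227173892388
[[0.2, 0.3], [-0.3, 0.3], [-0.9, 0.5], [-0.1, -0.3], [-0.5, 0.0], [-0.2, 0.3], [0.7, -0.5], [-0.5, 1.0], [0.6, -0.2], [0.1, 0.0], [-1.5, 1.4], [-0.5, 0.7], [0.3, 0.4], [0.7, -0.1], [-0.0, 0.9]]
[ 0.54537584  0.08279646  0.48326161 -0.00159515] 27.68885069837949
[[0.4, 0.1], [-0.1, 0.0], [-0.7, 0.3], [0.1, -0.5], [-0.3, -0.1], [0.1, 0.1], [0.9, -0.7], [-0.3, 0.8], [0.6, 0.2], [0.0, 0.4], [-1.5, 1.7], [-0.6, 1.0], [0.3, 0.7], [0.7, 0.2], [-0.1, 1.2]]
[ 0.54010291  0.07094983  0.48256973 -0.01168017] 27.649208784303088
[[4.3, 7.1], [4.0, 6.7], [2.9, 6.8], [3.5, 6.4], [2.7, 6.5], [2.6, 6.7], [3.8, 5.3], [2.4, 7.1], [0.5, -0.5], [0.1, 0.1], [-1.1, 0.6], [-0.0, 0.3], [-0.3, 0.0], [0.3, -0.1], [0.2, -0.5]]
[ 0.54588085  0.0824297   0.48178268 -0.00198655] [[ 0.48355918  0.11529319  0.05001345]
 [ 0.47055638  0.04304413  0.02801345]
 [ 0.54588085  0.0824297  -0.00198655]]
mug [ 0.68784983 -0.00653194  0.09      ]
jug [ 0.58127819 -0.07856613  0.105     ]
bl1 [0.56166403 0.27309795 0.111     ]
bl2 [0.43654425 0.2446434  0.138     ]
```

```bash
cat > togo.py <<'E'
from fit import *
p=np.load('p.npy'); p[3]=0
st=readout.get_state(); Rm=R.from_quat(st['tcp_rot']).as_matrix()
t=W(p,[[-40,29,0]])[0]; v=t-st['eef_pos']
print('target',t,'tool offset to target',np.round(Rm.T@v,4)); 
a=np.degrees(np.arctan2(Rm[1,0],Rm[0,0])); print('toolx ang',a,'turn',-(np.degrees(p[2])-a),'F',st['wrist_force'],'w',st['width'],'clk',st['clock'],st['eef_pos'],'tooly',Rm[:,1])
E
python3 togo.py
```

```text
target [0.49699661 0.08959425 0.        ] tool offset to target [ 0.484  -0.5058  0.2313]
toolx ang 26.802804801181388 turn -0.8013092577976302 F [ 0.02545382 -0.00701958 -0.26551591] w 0.0851678374463681 clk 1.0 [ 0.29309635 -0.58015918  0.23127374] tooly [ 4.50921233e-01 -8.92563745e-01 -3.81991065e-05]
```

Emit:
apply_moves([
  {"offset":[0.01,-0.011,0],"turn":-0.8,"jaw":0.046},
  {"offset":[0.0205,-0.0215,0],"turn":0,"jaw":0.046},
  {"offset":[0.0205,-0.0215,0],"turn":0,"jaw":0.046},
  {"offset":[0.0205,-0.0215,0],"turn":0,"jaw":0.046},
  {"offset":[0.0205,-0.0215,0],"turn":0,"jaw":0.046},
  {"offset":[0.0205,-0.0215,0],"turn":0,"jaw":0.046},
  {"offset":[0.0205,-0.0215,0],"turn":0,"jaw":0.046},
  {"offset":[0.0205,-0.0215,0],"turn":0,"jaw":0.046},
  {"offset":[0.0205,-0.0215,0],"turn":0,"jaw":0.046},
  {"offset":[0.0205,-0.0215,0],"turn":0,"jaw":0.046},
  {"offset":[0.0205,-0.0215,0],"turn":0,"jaw":0.046},
  {"offset":[0.0205,-0.0215,0],"turn":0,"jaw":0.046},
])

```text
clock: 2.0
eef_pos: [0.3875, -0.2504, 0.2315]
tcp_rot: [0.971, 0.238, 0.0, 0.0]
wrist_force: [-0.3, -1.1, 0.3]
width: 0.0457
```

```bash
python3 togo.py
```

```text
target [0.49699661 0.08959425 0.        ] tool offset to target [ 0.2544 -0.2508  0.2314]
toolx ang 27.583929473309745 turn -0.020184585669273503 F [-0.27864398 -1.14823532  0.31872754] w 0.045706288708115245 clk 2.0 [ 0.38749474 -0.25041708  0.23146796] tooly [ 4.63047292e-01 -8.86333427e-01  5.11894148e-04]
```

Emit:
apply_moves([
  {"offset":[0.022,-0.022,0],"turn":0,"jaw":0.046},
  {"offset":[0.022,-0.022,0],"turn":0,"jaw":0.046},
  {"offset":[0.022,-0.022,0],"turn":0,"jaw":0.046},
  {"offset":[0.022,-0.022,0],"turn":0,"jaw":0.046},
  {"offset":[0.022,-0.022,0],"turn":0,"jaw":0.046},
  {"offset":[0.022,-0.022,0],"turn":0,"jaw":0.046},
  {"offset":[0.022,-0.022,0],"turn":0,"jaw":0.046},
  {"offset":[0.022,-0.022,0],"turn":0,"jaw":0.046},
  {"offset":[0.022,-0.022,0],"turn":0,"jaw":0.046},
  {"offset":[0.022,-0.022,0],"turn":0,"jaw":0.046},
  {"offset":[0.01,-0.01,0],"turn":0,"jaw":0.046},
  {"offset":[0,0,0],"turn":0,"jaw":0.046},
])

```text
clock: 3.0
eef_pos: [0.4849, 0.061, 0.2314]
tcp_rot: [0.971, 0.24, 0.0, -0.0]
wrist_force: [-0.1, -0.0, -0.8]
width: 0.0459
```

```bash
python3 togo.py
```

```text
target [0.49699661 0.08959425 0.        ] tool offset to target [ 0.0239 -0.0196  0.2315]
toolx ang 27.830657055470702 turn 0.22654299649168408 F [-0.05111126 -0.03351561 -0.82521769] w 0.04593316859737546 clk 3.0 [0.48492888 0.06100166 0.23143103] tooly [ 4.66860028e-01 -8.84331141e-01 -3.83490199e-04]
```

Emit:
apply_moves([
  {"offset":[0.008,-0.0065,0.01],"turn":0.2,"jaw":0.046},
  {"offset":[0.008,-0.0065,0.02],"turn":0,"jaw":0.046},
  {"offset":[0.008,-0.0065,0.02],"turn":0,"jaw":0.046},
  {"offset":[0,0,0.02],"turn":0,"jaw":0.046},
  {"offset":[0,0,0.02],"turn":0,"jaw":0.046},
  {"offset":[0,0,0.02],"turn":0,"jaw":0.046},
  {"offset":[0,0,0.01],"turn":0,"jaw":0.046},
  {"offset":[0,0,0],"turn":0,"jaw":0.046},
  {"offset":[0,0,0],"turn":0,"jaw":0.046},
])

```text
clock: 3.75
eef_pos: [0.4967, 0.0866, 0.111]
tcp_rot: [0.972, 0.236, -0.0, -0.0]
wrist_force: [0.7, -0.0, 0.4]
width: 0.0462
```

```bash
python3 togo.py; cat > pic.py <<'E'
from h import *
import sys
k=sys.argv[1]
a=snapshot('top')['color'][150:320,200:330]; b=snapshot('scene')['color'][150:290,230:400]
a=cv2.resize(a,None,fx=3,fy=3,interpolation=cv2.INTER_CUBIC);b=cv2.resize(b,(int(170*2.4),int(140*2.4)),interpolation=cv2.INTER_CUBIC)
o=np.zeros((510,800,3),np.uint8);o[:a.shape[0],:a.shape[1]]=a;o[:b.shape[0],391:391+b.shape[1]]=b[:,:409]
cv2.imwrite(f'pics/{k}.png',o)
E
python3 pic.py a1
```

```text
target [0.49699661 0.08959425 0.        ] tool offset to target [ 0.0017 -0.0025  0.111 ]
toolx ang 27.34787371876437 turn -0.25624034021464936 F [ 0.72989802 -0.04121578  0.36296873] w 0.04623123511713973 clk 3.75 [0.4967365  0.0865771  0.11104271] tooly [ 4.59391568e-01 -8.88233759e-01 -4.19261634e-04]
```

View pics/a1.png

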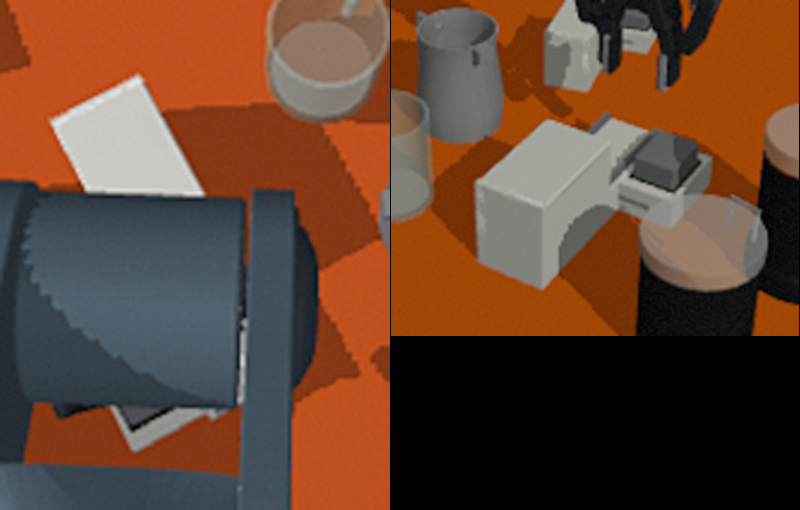

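The scene view shows both fingertips above the runway and key, at crop (610,70) and (663,85). I'll check those against the projected finger positions.

```bash
python3 - <<'E'
from fit import *
st=readout.get_state(); Rm=R.from_quat(st['tcp_rot']).as_matrix()
for z in (0,-.006,-.013):
  for y in(-.03,.03):
    X=st['eef_pos']+Rm@[0,y,z]; q=proj(d['scene'],X)[0]; print(z,y,X,'crop',(q[1]-230)*2.4+391,(q[0]-150)*2.4)
    
E
python3 togo.py
```

```text
0 -0.03 [0.48411916 0.11334279 0.11254531] crop 669.4423485448474 88.46217779009348
0 0.03 [0.51170494 0.06006035 0.11261958] crop 608.6082027016838 68.45522997879877
-0.006 -0.03 [0.48410452 0.11334358 0.11854529] crop 669.8490257755552 82.53491423642511
-0.006 0.03 [0.51169031 0.06006113 0.11861956] crop 608.8111868344203 62.61513850020862
-0.013 -0.03 [0.48408745 0.1133445  0.12554527] crop 670.3268478818504 75.57072410743157
-0.013 0.03 [0.51167324 0.06006205 0.12561954] crop 609.0496385079564 55.75460429046141
target [0.49699661 0.08959425 0.        ] tool offset to target [ 0.0003 -0.0031  0.1126]
toolx ang 27.371992109401965 turn -0.2321219495770528 F [ 0.51964877 -0.67914375 -0.53873229] w 0.04568526694040155 clk 3.85 [0.49791205 0.08670157 0.11258244] tooly [ 0.45976307 -0.88804076  0.00123785]
```

Emit:
apply_moves([
  {"offset":[0,-0.0025,0.01],"turn":-0.2,"jaw":0.046},
  {"offset":[0,0,0.01],"turn":0,"jaw":0.046},
  {"offset":[0,0,0.01],"turn":0,"jaw":0.046},
  {"offset":[0,0,0.01],"turn":0,"jaw":0.046},
  {"offset":[0,0,0.008],"turn":0,"jaw":0.046},
  {"offset":[0,0,0.004],"turn":0,"jaw":0.046},
  {"offset":[0,0,0],"turn":0,"jaw":0.046},
  {"offset":[0,0,0],"turn":0,"jaw":0.046},
])

```text
clock: 4.52
eef_pos: [0.4957, 0.0892, 0.059]
tcp_rot: [0.971, 0.239, -0.0, -0.0]
wrist_force: [-0.1, -0.2, 0.7]
width: 0.046
```

```bash
python3 togo.py; python3 pic.py a2
```

```text
target [0.49699661 0.08959425 0.        ] tool offset to target [0.0014 0.0003 0.059 ]
toolx ang 27.60123022662742 turn -0.0028838323515998354 F [-0.05607788 -0.17151629  0.73284473] w 0.04596512764380904 clk 4.5167 [0.49566436 0.08919786 0.05901046] tooly [ 4.63314937e-01 -8.86193653e-01 -2.79699104e-04]
```

View pics/a2.png

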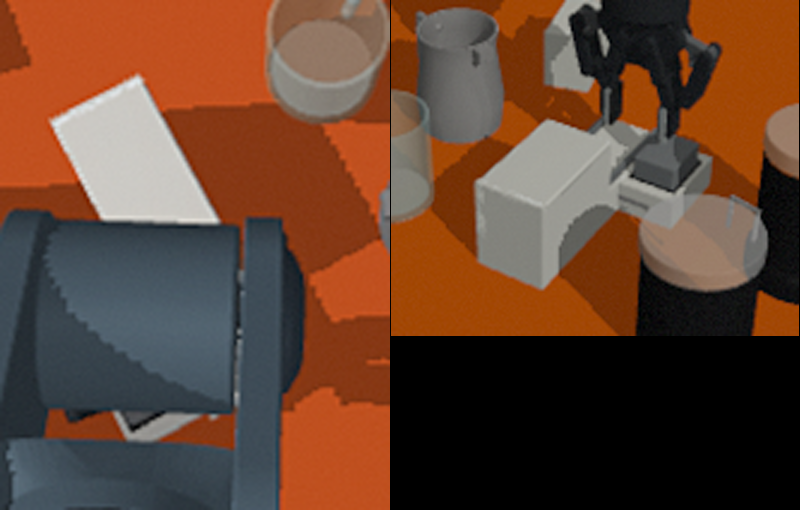

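One finger hangs over the key, crop (668,135). The other is over the runway at (610,125). I'll go down gently and watch the force.

Emit:
apply_moves([
  {"offset":[0,0,0.002],"turn":0,"jaw":0.046},
  {"offset":[0,0,0.002],"turn":0,"jaw":0.046},
  {"offset":[0,0,0.002],"turn":0,"jaw":0.046},
  {"offset":[0,0,0.002],"turn":0,"jaw":0.046},
  {"offset":[0,0,0.002],"turn":0,"jaw":0.046},
  {"offset":[0,0,0],"turn":0,"jaw":0.046},
])

```text
clock: 5.12
eef_pos: [0.4957, 0.0892, 0.0492]
tcp_rot: [0.971, 0.239, -0.0, -0.0]
wrist_force: [-0.9, -1.1, 2.0]
width: 0.0464
```

```bash
python3 togo.py
```

```text
target [0.49699661 0.08959425 0.        ] tool offset to target [0.0014 0.0003 0.0492]
toolx ang 27.60337138183831 turn -0.00074267714070686 F [-0.88606487 -1.07423807  1.97300935] w 0.04643781441793036 clk 5.1167 [0.49568612 0.08919362 0.04922347] tooly [ 4.63348073e-01 -8.86176333e-01 -2.66548985e-04]
```

Emit:
apply_moves([
  {"offset":[0,0,0.002],"turn":0,"jaw":0.046},
  {"offset":[0,0,0.002],"turn":0,"jaw":0.046},
  {"offset":[0,0,0],"turn":0,"jaw":0.046},
])

```text
clock: 5.37
eef_pos: [0.4958, 0.0892, 0.0455]
tcp_rot: [0.971, 0.239, -0.0, -0.0]
wrist_force: [-2.0, -0.2, 4.9]
width: 0.0461
```

Emit:
apply_moves([
  {"offset":[0,0,0.002],"turn":0,"jaw":0.046},
  {"offset":[0,0,0.002],"turn":0,"jaw":0.046},
  {"offset":[0,0,0],"turn":0,"jaw":0.046},
])

```text
clock: 5.62
eef_pos: [0.4958, 0.0892, 0.0415]
tcp_rot: [0.971, 0.239, -0.0, -0.0]
wrist_force: [-2.1, 0.1, 5.5]
width: 0.0457
```

```bash
python3 togo.py; python3 pic.py a3
```

```text
target [0.49699661 0.08959425 0.        ] tool offset to target [0.0012 0.0002 0.0415]
toolx ang 27.60916948943964 turn 0.00505543046062229 F [-2.12180557  0.06383234  5.49299342] w 0.04567239094523873 clk 5.6167 [0.49583537 0.08922377 0.04147333] tooly [ 4.63437852e-01 -8.86129422e-01 -6.90597611e-05]
```

View pics/a3.png

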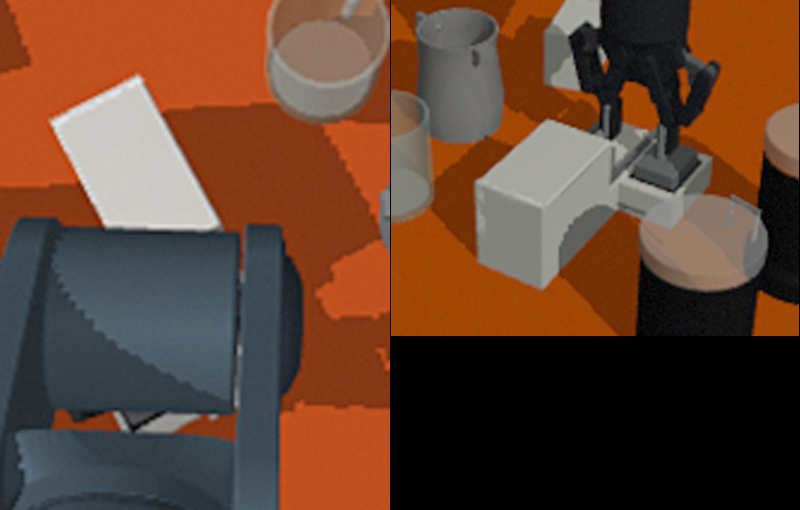

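Emit:
apply_moves([
  {"offset":[0,0,0.001],"turn":0,"jaw":0.046},
  {"offset":[0,0,0.001],"turn":0,"jaw":0.046},
  {"offset":[0,0,0],"turn":0,"jaw":0.046},
])

```text
clock: 5.97
eef_pos: [0.4958, 0.0892, 0.0397]
tcp_rot: [0.971, 0.239, -0.0, -0.0]
wrist_force: [-2.8, -1.2, 5.3]
width: 0.0459
```

Emit:
apply_moves([
  {"offset":[0,0,0.001],"turn":0,"jaw":0.046},
  {"offset":[0,0,0],"turn":0,"jaw":0.046},
  {"offset":[0,0,0],"turn":0,"jaw":0.046},
])

```text
clock: 6.22
eef_pos: [0.4958, 0.0892, 0.0395]
tcp_rot: [0.971, 0.238, -0.001, -0.0]
wrist_force: [-5.7, -0.8, 13.2]
width: 0.0459
```

Emit:
apply_moves([
  {"offset":[0,0,0.001],"turn":0,"jaw":0.046},
  {"offset":[0,0,0],"turn":0,"jaw":0.046},
  {"offset":[0,0,0],"turn":0,"jaw":0.046},
])

```text
clock: 6.47
eef_pos: [0.4959, 0.0892, 0.0394]
tcp_rot: [0.971, 0.239, -0.001, -0.0]
wrist_force: [-9.7, -1.6, 21.1]
width: 0.0461
```

```bash
python3 togo.py; python3 pic.py a4
```

```text
target [0.49699661 0.08959425 0.        ] tool offset to target [0.0012 0.0002 0.0394]
toolx ang 27.59693676754334 turn -0.007177291435677802 F [-9.74650788 -1.62457824 21.1477584 ] w 0.04610366362367565 clk 6.4667 [0.4958825  0.08918922 0.0393989 ] tooly [ 4.63247347e-01 -8.86228645e-01 -8.26999446e-04]
```

View pics/a4.png

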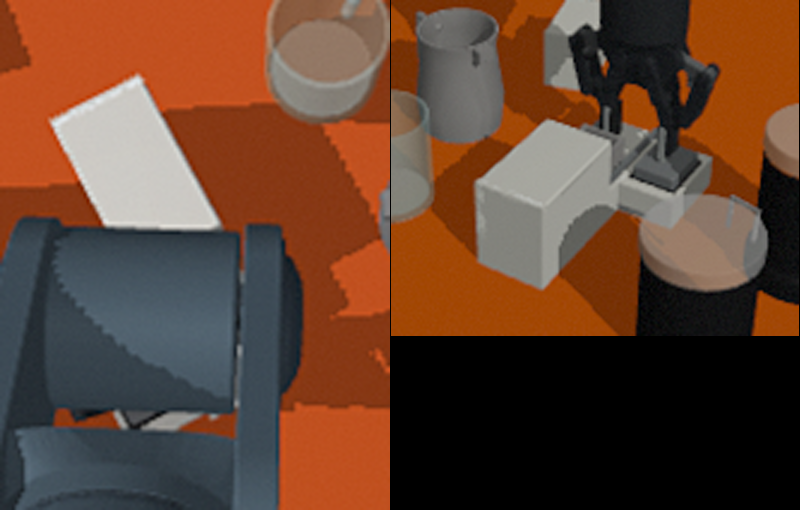

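Emit:
apply_moves([
  {"offset":[0,0,-0.001],"turn":0,"jaw":0.046},
  {"offset":[0,0,0],"turn":0,"jaw":0.046},
  {"offset":[0,0,0],"turn":0,"jaw":0.046},
  {"offset":[0,0,0],"turn":0,"jaw":0.046},
  {"offset":[0,0,0],"turn":0,"jaw":0.046},
  {"offset":[0,0,0],"turn":0,"jaw":0.046},
  {"offset":[0,0,0],"turn":0,"jaw":0.046},
  {"offset":[0,0,0],"turn":0,"jaw":0.046},
  {"offset":[0,0,0],"turn":0,"jaw":0.046},
  {"offset":[0,0,0],"turn":0,"jaw":0.046},
])

```text
clock: 7.4
eef_pos: [0.4958, 0.0892, 0.0395]
tcp_rot: [0.971, 0.238, -0.0, -0.0]
wrist_force: [-5.6, -1.0, 13.0]
width: 0.0457
```

```bash
python3 togo.py; python3 - <<'E'
from fit import *
p=np.load('p.npy');p[3]=0
b=snapshot('scene'); c=b['color'][170:250,290:390]; o=cv2.resize(c,None,fx=7.5,fy=7.5,interpolation=cv2.INTER_CUBIC)
cv2.imwrite('pics/a5.png',o)
for n,y,z in(('rimL',21,56),('cap',0,63)):
  for x in(0,-15,-29,-40): q=proj(b,W(p,[[x,y,z]]))[0]; print(n,x,[round((q[1]-290)*7.5),round((q[0]-170)*7.5)])
E
```

```text
target [0.49699661 0.08959425 0.        ] tool offset to target [0.0013 0.0002 0.0395]
toolx ang 27.582560905050943 turn -0.021553153928074664 F [-5.55432007 -0.97505377 12.96282328] w 0.0457259539992807 clk 7.4 [0.49583701 0.08917505 0.03949557] tooly [ 4.63025850e-01 -8.86344627e-01 -5.14955219e-04]
rimL 0 [229, 327]
rimL -15 [256, 301]
rimL -29 [280, 277]
rimL -40 [299, 258]
cap 0 [165, 284]
cap -15 [192, 258]
cap -29 [217, 234]
cap -40 [236, 216]
```

View pics/a5.png

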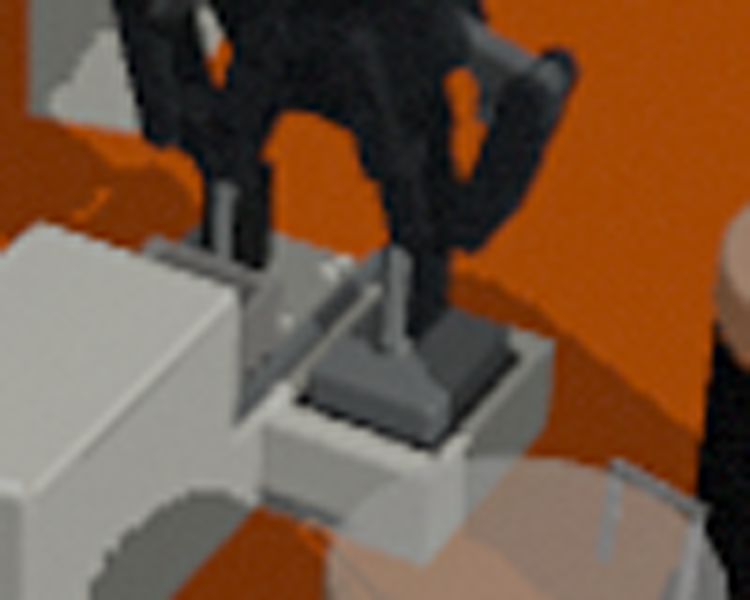

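```bash
python3 - <<'E'
from fit import *
p=np.load('p.npy');p[3]=0
b=snapshot('scene')
st=readout.get_state()
k=9
outs=[]
for off in (None,-30,-20):
  c=b['color'][190:235,300:345]; o=cv2.resize(c,None,fx=k,fy=k,interpolation=cv2.INTER_CUBIC)
  if off is not None:
    for L in ([[off,21,56],[off,-21,56]],[[off,21,56],[off,21,30]],[[off,21,56],[20,21,56]]):
      q=(proj(b,W(p,L))+.5-[190,300])*k
      cv2.line(o,tuple(int(v) for v in q[0][::-1]),tuple(int(v) for v in q[1][::-1]),(0,255,0),1)
  outs.append(cv2.resize(o,(266,266)) if 0 else o)
o=np.hstack(outs); o=cv2.resize(o,(798,266)); cv2.imwrite('pics/a6.png',o)
cv2.imwrite('pics/a7.png',np.hstack([cv2.resize(x,(399,399)) for x in outs[:2]]))
E
```

```text
(no output)
```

View pics/a7.png

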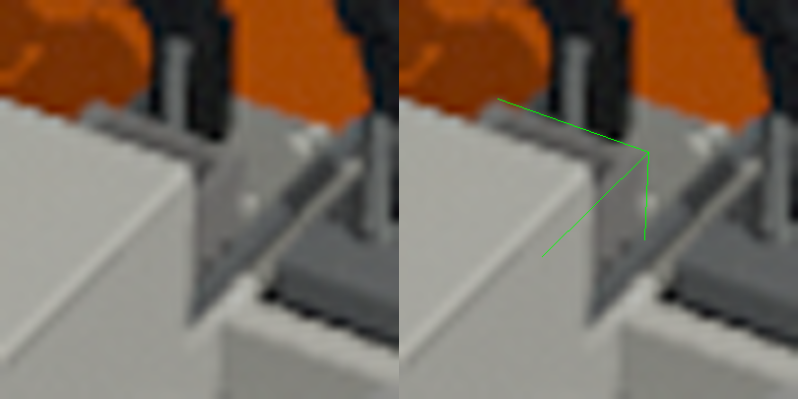

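View pics/a6.png

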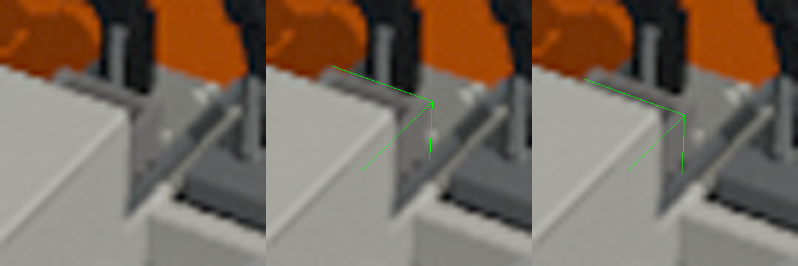

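The tray's front rim shows at about x −26 mm, level with the finger. To prove that it really rests against the finger, I'll slide the finger 6 mm outward and see if the tray follows.

Emit:
apply_moves([
  {"offset":[-0.001,0,0],"turn":0,"jaw":0.046},
  {"offset":[-0.001,0,0],"turn":0,"jaw":0.046},
  {"offset":[-0.001,0,0],"turn":0,"jaw":0.046},
  {"offset":[-0.001,0,0],"turn":0,"jaw":0.046},
  {"offset":[-0.001,0,0],"turn":0,"jaw":0.046},
  {"offset":[-0.001,0,0],"turn":0,"jaw":0.046},
  {"offset":[0,0,0],"turn":0,"jaw":0.046},
  {"offset":[0,0,0],"turn":0,"jaw":0.046},
  {"offset":[0,0,0],"turn":0,"jaw":0.046},
  {"offset":[0,0,0],"turn":0,"jaw":0.046},
  {"offset":[0,0,0],"turn":0,"jaw":0.046},
  {"offset":[0,0,0],"turn":0,"jaw":0.046},
])

```text
clock: 8.5
eef_pos: [0.4921, 0.0867, 0.0396]
tcp_rot: [0.971, 0.238, 0.002, 0.0]
wrist_force: [0.5, 2.3, 7.5]
width: 0.0459
```

```bash
python3 togo.py; python3 - <<'E'
from fit import *
p=np.load('p.npy');p[3]=0
b=snapshot('scene')
k=9;outs=[]
for off in (None,-32):
  c=b['color'][190:235,300:345]; o=cv2.resize(c,None,fx=k,fy=k,interpolation=cv2.INTER_CUBIC)
  if off is not None:
    for L in ([[off,21,56],[off,-21,56]],[[off,21,56],[off,21,30]]):
      q=(proj(b,W(p,L))+.5-[190,300])*k
      cv2.line(o,tuple(int(v) for v in q[0][::-1]),tuple(int(v) for v in q[1][::-1]),(0,255,0),1)
  outs.append(o)
cv2.imwrite('pics/a8.png',np.hstack([cv2.resize(x,(399,399)) for x in outs]))
E
```

```text
target [0.49699661 0.08959425 0.        ] tool offset to target [ 0.0055 -0.0004  0.0396]
toolx ang 27.528281930055126 turn -0.07583212892389213 F [0.5415399  2.26116018 7.4963108 ] w 0.04587214057018407 clk 8.5 [0.49211903 0.08666904 0.03962438] tooly [ 0.46218322 -0.88678398  0.00091784]
```

View pics/a8.png

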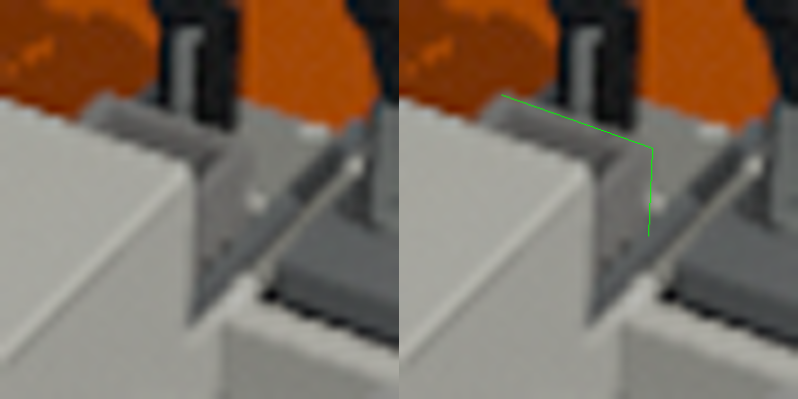

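The tray followed the finger by about 5 mm, so it rests on it. The vertical force fell to 7.5 N, so I'll press a little more and settle.

Emit:
apply_moves([
  {"offset":[0,0,0.001],"turn":0,"jaw":0.046},
  {"offset":[0,0,0],"turn":0,"jaw":0.046},
  {"offset":[0,0,0],"turn":0,"jaw":0.046},
  {"offset":[0,0,0],"turn":0,"jaw":0.046},
  {"offset":[0,0,0],"turn":0,"jaw":0.046},
  {"offset":[0,0,0],"turn":0,"jaw":0.046},
  {"offset":[0,0,0],"turn":0,"jaw":0.046},
  {"offset":[0,0,0],"turn":0,"jaw":0.046},
  {"offset":[0,0,0],"turn":0,"jaw":0.046},
  {"offset":[0,0,0],"turn":0,"jaw":0.046},
  {"offset":[0,0,0],"turn":0,"jaw":0.046},
])

```text
clock: 9.47
eef_pos: [0.4923, 0.0867, 0.0395]
tcp_rot: [0.971, 0.238, 0.002, -0.0]
wrist_force: [-2.6, 0.9, 13.7]
width: 0.046
```

```bash
python3 togo.py; python3 pic.py a9
```

```text
target [0.49699661 0.08959425 0.        ] tool offset to target [ 0.0054 -0.0004  0.0395]
toolx ang 27.55109576822267 turn -0.05301829075634856 F [-2.64516727  0.86610122 13.7043855 ] w 0.045997187854208484 clk 9.4667 [0.49225376 0.08667859 0.0395151 ] tooly [ 4.62537304e-01 -8.86599526e-01  7.22329244e-04]
```

View pics/a9.png

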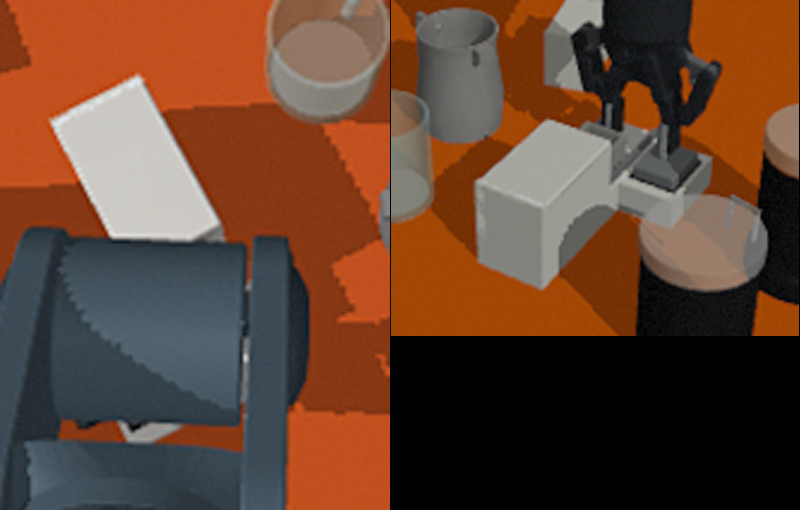

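The key is held at its stop, the tray sits about 30 mm out against the finger, and the mug, jug and canister stand where they were. I'm handing in.

```bash
python3 -c "
from plant import bot
print(bot.hand_in())"
```

```text
the job is handed in; nothing more can be done
None
```

I pressed the key of the larger white dispenser down to its stop with one fingertip, and the other finger stood on the runway and stopped the tray. The job was handed in at about 9.5 s of the 32 s, still holding that pose; hand-in reports no verdict.

- **Key:** the fingertip went down about 10 mm from first touch to a hard stop. At hand-in it was holding there with about 14 N.
- **Tray:** its front rim is about 30 mm out by the camera overlay, good to a few mm. It is well short of the runway's open end.
- **Tray against the finger:** I slid the finger about 4–5 mm outward after the tray popped, and the tray moved along with it. That slide cut the push on the key to 7.5 N, so I pressed down 1 mm more before handing in.
- **Other things:** the mug, jug and canister showed no movement in the last picture. I did not check the frother in it, but the arm came nowhere near it.

No check failed outright. The one disagreement was that fitting the dispenser's position from the scene camera alone came out up to about 12 mm off. I used the fit from both cameras, which matched its given sizes, and the contact height agreed with it.

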